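Stopper the two jars of mosaic chips

TASK

Two white jars of stone chips stand open, and two blue stoppers that differ slightly in size stand beside them. Close each open jar with the stopper that fits it, pushed fully home so the stopper's collar lies flat on the rim, and leave both jars standing upright.

Things in the scene. Friction and masses are not known exactly. Their poses are not given: they have to be found in the camera images.
- small_jar: The smaller open white round jar, loose, half filled with dark stone chips, 0.6 kg. Outer diameter 52 mm, mouth diameter 44 mm, rim 80 mm above the table. Origin: centre of its underside, z up its axis. Left or right of the larger jar. (A third white jar, further from the robot, is already closed by its own blue stopper and is not part of the job.)
- large_jar: The larger open white round jar, loose, half filled with dark stone chips, 0.8 kg. Outer diameter 62 mm, mouth diameter 54 mm, rim 80 mm above the table. Origin: centre of its underside, z up its axis.
- small_stopper: Blue stopper of the smaller jar, 70 g, loose, standing on its nose, knob up. From below: tapered plug 24 mm long (diameter 24 mm at the nose, 39 mm at the top), collar 60 mm in diameter (24 to 29 mm above the nose), round knob 28 mm in diameter (29 to 65 mm up). Origin: centre of the nose's underside, z up. Home in its jar, loose by 2.5 mm all round, the origin lies 56 mm above the jar's origin.
- large_stopper: Blue stopper of the larger jar, 90 g, standing on its nose, knob up. Heights and knob as the small one's, but the plug is 34 mm in diameter at the nose, 49 mm at the top, and the collar 70 mm. Origin: centre of the nose's underside, z up. Home in its jar, loose by 2.5 mm all round, the origin lies 56 mm above the jar's origin. In the smaller jar it jams with the collar 8 mm above the rim.

How it is judged:
At the end, for the whole second after the job is handed in: The small stopper is home in the small jar and the large stopper in the large jar: each stopper within 10 mm of its jar's axis, its collar within 4 mm of the rim, stoppers and jars upright within 10 degrees, the jars standing on the table, everything released and at rest (horizontal distance between small_stopper and small_jar below 0.01 m and z of small_stopper in the frame of small_jar between 0.05 and 0.06 m and horizontal distance between large_stopper and large_jar below 0.01 m and z of large_stopper in the frame of large_jar between 0.05 and 0.06 m and angle between each of small_stopper, large_stopper, small_jar, large_jar's own z axis and vertical below 0.17 rad and height (world z) of each of small_jar, large_jar below 0.01 m and linear speed of each of small_stopper, large_stopper, small_jar, large_jar below 0.02 m/s); the robot touches nothing.
It fails at once if an open jar is tipped over (angle between any of small_jar, large_jar's own z axis and vertical above 0.6 rad).
It also fails if it takes over 59 s, if anything falls off the work surface, if the arm or the gripper's body presses on something with over 40 N, if the wrist force passes 120 N, or if a joint passes its speed limit or range.

ROBOT

A 6-joint arm with a two-finger parallel gripper is mounted at the origin on the work surface. World frame = base frame: x ahead of the robot, y to its left, z up, the work surface at z = 0. Lengths are in m, angles in rad, forces in N, time in s.
With the tool pointing down it reaches from about 0.275 to 1 m from the base axis. Payload 8.4 kg.
Tool frame: the origin (TCP) lies at the very end of the fingers, on their centre line; the grasp point (between the pads) lies 19 mm behind it; z points along the fingers, y is the line along which they close (so a half turn about z gives the same grasp; the last joint's range is limited). The gripper opens to 85 mm and grips with 20 to 120 N. Pads are 22 mm wide; open, the fingers measure 114 mm over their backs; the gripper's body (76 mm by 85 mm) begins 54 mm behind the grasp point. The pads swing forward as they close: fully open they stand 13 mm farther back than shut.
Start: joints at [1.272, 0.353, 1.633, -0, 1.155, -0.002], TCP at [0.183, 0.598, 0.196] pointing down, gripper open.
Joint ranges: [-2.63, 2.63], [-0.92, 2.1], [0.06, 2.66], [-1.3, 4.44], [0, 2.69], [-3.02, 3.02]. Speed limits (rad/s): [2.22, 2.22, 2.79, 3.14, 3.14, 3.14].

INTERFACE

Orientations are given as a unit quaternion [w, x, y, z].
In Python, from bench import robot, capture, calibration gives the robot as it stands. The module is installed in compiled form; this text tells all that it offers. Calls block until the motion is done:
- robot.move_pose(position, orientation): joint-space move of the TCP to a pose.
- robot.movel(position, frame=None, rate=0.15, force_limit=None): straight line of the TCP; frame=None keeps the orientation; rate is the mean speed in m/s. With force_limit (N) it stops when the force on the tool has changed by that much, and returns True; else False.
- robot.goto_joints(angles): joint-space move.
- robot.release() and robot.clamp(force=None): open the fingers fully, or close them until they stop; force is the grip in N (None keeps the last).
- robot.pause(seconds).
- robot.solve_ik(position, orientation): joint angles nearest the present ones, or None.
- robot.get_state(): the state.
- capture(name): name is "scene" or "top"; returns (picture, depth): 400x640x3 uint8, red, green, blue; 400x640 float32, m along the optical axis (not along the pixel's ray), 0 where there is no reading.
- calibration(name): a dict with "fx", "fy", "cx", "cy" (pixels), "k1" (the pictures are not rectified: a ray, as slopes to the right and down, at radius r is drawn at 1 + k1 r^2 times it, then the intrinsics apply), "rvec" (rotation vector, rad) and "tvec" (3), from world to camera coordinates, as OpenCV has them. Camera axes: x right, y down, z forward; pixel columns grow to the right and rows downward; lengths in m; the calibration is good to about 2 mm. A picture is of the moment at which its call begins. calibration takes no time and is no camera call.
A pose or a line that the arm cannot do raises robot.PlanningError and nothing moves.
- robot.finish_job(): hands the job in; it is judged then, once.
The state is a dict: "time_s": time; "joint_positions": joint angles; "joint_vel": joint speeds; "tau": joint torques, N m; "position": TCP position; "tcp_rot": TCP orientation; "contact_force": force on the tool from outside, world axes, zero at the start; "moment": the same for the moment, N m; "grip_width": finger opening in m; "gripper_force": force on a finger pad.
Only numpy, scipy, OpenCV 4.12 (cv2) and the standard library are available. Lean on these libraries where they do the work, as an engineer would, in place of code of your own. Each camera call takes 0.05 s, during which the arm holds its last target. There are 200 camera calls.

## Working session

There is one attempt and no reset: what is moved stays moved. The work goes in short steps, each a Python script; the robot and the scene stay as the last script left them, time stands still between calls to the robot, and variables do not carry over. Pictures are saved under pics/ and viewed, at most 10 in all, crops included, and the job is handed in when it is done.

```bash
mkdir -p pics; cat > h.py <<'E'
import numpy as np, cv2
from bench import robot, capture, calibration
def cloud(name):
    img,d=capture(name); c=calibration(name)
    K=np.array([[c['fx'],0,c['cx']],[0,c['fy'],c['cy']],[0,0,1.]])
    v,u=np.mgrid[0:400,0:640].astype(float)
    # forward model: drawn = s*(1+k1 r^2): same as OpenCV k1
    p=cv2.undistortPoints(np.stack([u.ravel(),v.ravel()],1)[:,None],K,np.array([c['k1'],0,0,0.]))[:,0]
    P=np.c_[p,np.ones(len(p))]*d.reshape(-1,1)
    R,_=cv2.Rodrigues(np.array(c['rvec'],float)); W=(P-np.array(c['tvec']).ravel())@R
    W[d.ravel()==0]=np.nan
    return img,W.reshape(400,640,3)
E
python3 - <<'E'
from h import *
for n in('scene','top'):
    img,W=cloud(n); cv2.imwrite(f'pics/{n}0.png',img[...,::-1]); np.savez(f'{n}0.npz',img=img,W=W)
    R,_=cv2.Rodrigues(np.array(calibration(n)['rvec'],float)); print(n,-R.T@np.array(calibration(n)['tvec']).ravel(),R[2])
s=robot.get_state();print(s['time_s'],s['tcp_rot'],s['grip_width'])
E
```

```text
scene [1.1255639  0.39459005 0.80285407] [-0.58548177 -0.38238103 -0.71483973]
top [0.33979901 0.01034704 1.11033024] [ 0.16444578 -0.02054364 -0.98617217]
0.1 [-9.47926911e-05  1.47859184e-01  9.89008232e-01 -6.08856963e-04] 0.085401978556735
```

View pics/top0.png

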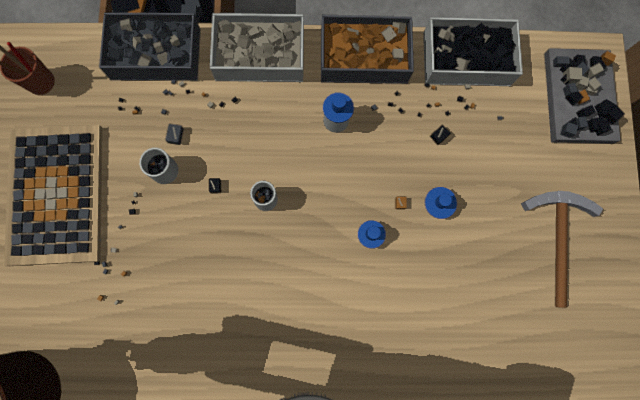

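View pics/scene0.png

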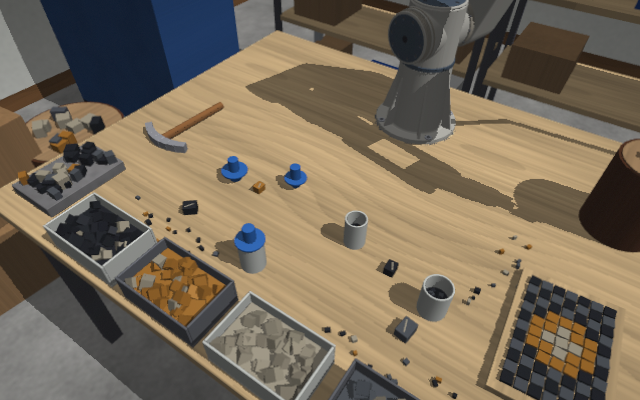

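The top view shows the large jar at about (155,165), the small jar at (263,195), the small stopper at (372,234) and the large stopper at (442,203). The closed jar is at (338,110). The scene view shows both stoppers upright.

```bash
python3 - <<'E'
import numpy as np, cv2
from scipy.optimize import least_squares
def circ(P):
    P=P[:,:2].astype(float); f=lambda p:np.hypot(*(P-p[:2]).T)-p[2]
    r=least_squares(f,[*P.mean(0),.03],loss='soft_l1',f_scale=.001); return r.x.round(4),len(P)
for n,pos in(('top',dict(LJ=(155,165),SJ=(263,195),SS=(372,234),LS=(442,203))),('scene',dict(LJ=(436,297),SJ=(355,230),SS=(295,177),LS=(234,170)))):
    D=np.load(n+'0.npz');img=D['img'].astype(int);W=D['W']
    for k,(u,v) in pos.items():
        w=W[v-32:v+33,u-32:u+33].reshape(-1,3);c=img[v-32:v+33,u-32:u+33].reshape(-1,3);z=w[:,2]
        if k[1]=='J':
            m=(z>.075)&(z<.088); print(n,k,circ(w[m]),'top',np.nanpercentile(z[z>.05],98).round(4))
        else:
            b=(c[:,2]>c[:,0]+50); t=w[b&(z>.057)&(z<.08)]; col=w[b&(z>.022)&(z<.036)]
            print(n,k,'knobtop',((t.min(0)+t.max(0))/2).round(4),np.ptp(t,0).round(3),np.median(t[:,2]).round(4),'collar',col[:,2].mean().round(4),((col.min(0)+col.max(0))/2).round(4),np.ptp(col,0).round(3))
E
```

```text
top LJ (array([0.5951, 0.3226, 0.0286]), 202) top 0.0829
top SJ (array([0.5322, 0.0979, 0.0238]), 157) top 0.0827
top SS knobtop [ 0.4555 -0.1293  0.0633] [0.027 0.027 0.012] 0.0646 collar 0.0289 [ 0.4559 -0.1284  0.0292] [0.056 0.056 0.012]
top LS knobtop [ 0.5254 -0.2789  0.0633] [0.028 0.027 0.012] 0.0646 collar 0.029 [ 0.5256 -0.2784  0.0288] [0.068 0.066 0.014]
scene LJ (array([0.5959, 0.3238, 0.0288]), 222) top 0.081
scene SJ (array([0.5333, 0.1   , 0.0238]), 129) top 0.0806
scene SS knobtop [ 0.4572 -0.1266  0.062 ] [0.026 0.027 0.009] 0.0633 collar 0.0284 [ 0.4575 -0.1275  0.0295] [0.057 0.057 0.011]
scene LS knobtop [ 0.5259 -0.2779  0.0624] [0.026 0.029 0.011] 0.0632 collar 0.0282 [ 0.5253 -0.2767  0.0293] [0.067 0.068 0.013]
```

```bash
cat >> h.py <<'E'
def q(xy):
    a=np.arctan2(xy[1],xy[0])-np.pi/2
    return [0,-np.sin(a/2),np.cos(a/2),0]
def S(t):
    s=robot.get_state(); print(t,round(s['time_s'],2),np.round(s['position'],4),'w',round(s['grip_width'],4),'F',np.round(s['contact_force'],1))
def pick(xy):
    robot.release(); robot.move_pose([*xy,.16],q(xy)); robot.movel([*xy,.034],force_limit=10); S('at')
    robot.clamp(40); S('grip'); robot.movel([*xy,.22],rate=.2); S('lift')
def place(xy):
    robot.move_pose([*xy,.2],q(xy)); robot.movel([*xy,.13],rate=.12)
    print(robot.movel([*xy,.0885],rate=.04,force_limit=12)); S('down')
def leave(xy):
    robot.release(); robot.pause(.2); robot.movel([*xy,.2]); S('left')
E
python3 - <<'E'
from h import *
ss=(.4563,-.128); sj=(.5328,.099)
pick(ss); place(sj)
img,W=cloud('scene'); cv2.imwrite('pics/p1.png',cv2.resize(img[140:300,260:480,::-1],None,fx=3,fy=3))
E
```

```text
at 4.05 [ 0.4569 -0.1281  0.0346] w 0.0859 F [ 0.2 -1.  -0.4]
grip 4.82 [ 0.4563 -0.128   0.034 ] w -0.0005 F [ 0.3 -0.2  0.1]
lift 5.9 [ 0.4556 -0.1278  0.219 ] w 0.0 F [-1.1 -0.9 -1. ]
False
down 8.77 [0.533  0.099  0.0887] w -0.0001 F [-0.   0.2  0.4]
```

View pics/p1.png

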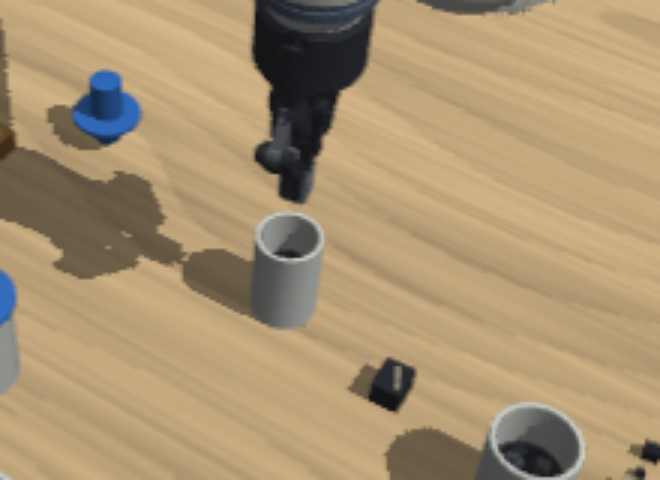

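The gripper closed on nothing. The stopper still stands near crop (107,105), and the fingertips, at crop (295,195), look higher than the reported pose. I'll compare the real tip position with the reported one.

```bash
python3 - <<'E'
from h import *
s=robot.get_state(); print(np.round(s['tcp_rot'],3),np.round(s['position'],4),np.round(s['joint_positions'],3))
print(q((.5328,.099)))
for n in('scene','top'):
    img,W=cloud(n); w=W.reshape(-1,3)
    m=(np.hypot(w[:,0]-.533,w[:,1]-.099)<.12)&(w[:,2]>.088)&(w[:,2]<.25)
    p=w[m]; 
    for lo in np.arange(.09,.25,.02):
        k=p[(p[:,2]>lo)&(p[:,2]<lo+.02)]
        if len(k)>3: print(n,lo.round(2),len(k),k.min(0).round(3),k.max(0).round(3))
    cv2.imwrite(f'pics/{n}1.png',img[...,::-1])
E
```

```text
[0.    0.639 0.769 0.   ] [0.5331 0.0991 0.0888] [ 0.181  0.355  1.905  0.     0.881 -0.003]
[0, np.float64(0.6392636663347256), np.float64(0.76898762337523), 0]
scene 0.11 10 [0.537 0.092 0.122] [0.541 0.11  0.13 ]
scene 0.13 69 [0.526 0.091 0.13 ] [0.549 0.113 0.15 ]
scene 0.15 28 [0.52  0.098 0.15 ] [0.555 0.116 0.17 ]
scene 0.17 69 [0.486 0.097 0.17 ] [0.58  0.119 0.19 ]
scene 0.19 110 [0.495 0.087 0.19 ] [0.595 0.122 0.21 ]
scene 0.21 232 [0.515 0.085 0.21 ] [0.596 0.124 0.23 ]
scene 0.23 127 [0.539 0.085 0.23 ] [0.576 0.122 0.25 ]
```

View pics/top1.png

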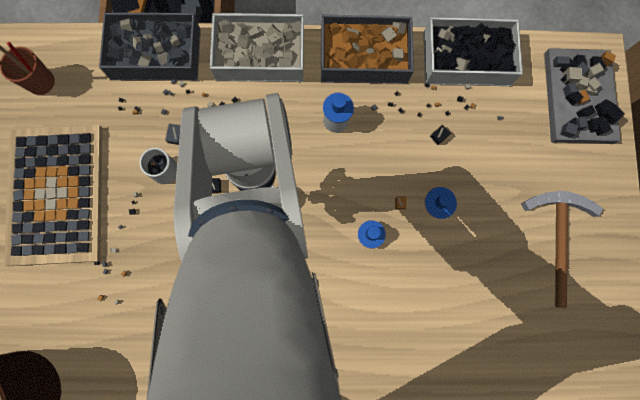

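The depth cloud shows the real tip at about z = 0.122 while 0.089 is reported. The reported TCP is about 33 mm too low, and xy is fine. In the top view both stoppers are still in place at (372,234) and (442,203). I'll correct the offset and repeat the grasp.

```bash
cat >> h.py <<'E'
OFF=.033   # real tip is this much above the reported TCP
def pick(xy):
    robot.release(); robot.move_pose([*xy,.12],q(xy)); robot.movel([*xy,.035],rate=.12)
    print(robot.movel([*xy,.035-OFF],rate=.06,force_limit=8)); S('at'); z=robot.get_state()['position'][2]
    robot.clamp(40); S('grip'); robot.movel([*xy,.18],rate=.2); S('lift'); return z
def place(xy,z):
    robot.move_pose([*xy,.18],q(xy)); robot.movel([*xy,z+.09],rate=.12)
    print(robot.movel([*xy,z+.0545],rate=.04,force_limit=12)); S('down')
E
python3 - <<'E'
from h import *
ss=(.4563,-.128); sj=(.5328,.099)
robot.movel([*sj,.18]); 
z=pick(ss)
if robot.get_state()['grip_width']>.02:
    place(sj,z)
    img,W=cloud('scene'); cv2.imwrite('pics/p2.png',cv2.resize(img[140:300,260:480,::-1],None,fx=3,fy=3))
E
```

```text
False
at 12.99 [ 0.4562 -0.128   0.0018] w 0.0857 F [-0.6 -0.5 -0.2]
grip 13.56 [ 0.4565 -0.1281  0.0023] w 0.0267 F [-1.   0.6  4.8]
lift 14.6 [ 0.4555 -0.1278  0.179 ] w 0.0272 F [0.2 0.5 0.4]
True
down 17.22 [0.5324 0.099  0.0583] w 0.0269 F [-1.5 -0.3  7.1]
```

View pics/p2.png

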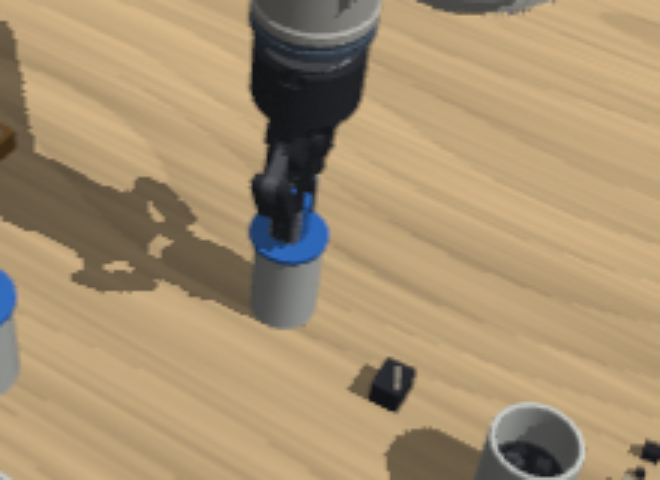

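The small stopper's collar lies on the rim at crop (288,237) and the jar is upright. I'll release it and do the large one.

```bash
python3 - <<'E'
import h
from h import *
h.OFF=.031
sj=(.5328,.099); ls=(.5256,-.278); lj=(.5955,.3232)
robot.release(); robot.pause(.2); robot.movel([*sj,.18]); S('left')
z=pick(ls)
if robot.get_state()['grip_width']>.02:
    place(lj,z)
    img,W=cloud('scene'); cv2.imwrite('pics/p3.png',cv2.resize(img[200:360,300:520,::-1],None,fx=3,fy=3))
E
```

```text
left 19.03 [0.5321 0.0989 0.1791] w 0.0852 F [-0.3  0.1 -0.4]
False
at 22.2 [ 0.5255 -0.2779  0.0038] w 0.0857 F [ 0.7 -0.4  0.1]
grip 22.77 [ 0.5258 -0.2781  0.0043] w 0.0269 F [-0.1  0.2  3.8]
lift 23.8 [ 0.5248 -0.2776  0.1787] w 0.0267 F [-0.6  0.7 -0.2]
True
down 27.62 [0.5951 0.323  0.0603] w 0.0268 F [-0.6  0.2  5.3]
```

View pics/p3.png

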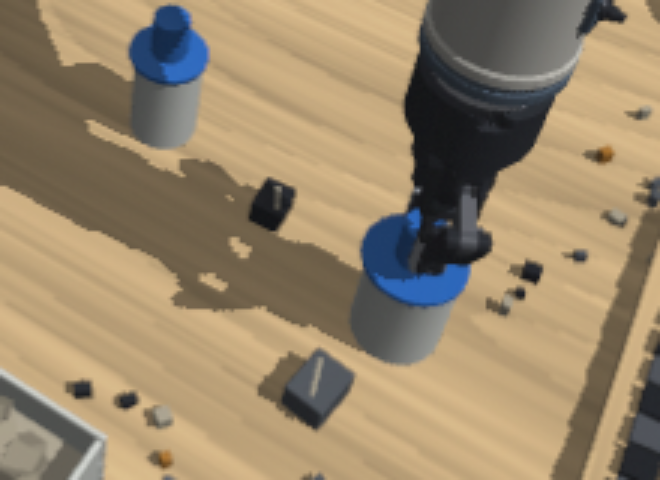

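Both collars appear to sit on the rims: the small one at (170,55), the large one at (415,258). I'll release, retreat and check the collar heights and tilt by depth.

```bash
python3 - <<'E'
from h import *
lj=(.5955,.3232)
robot.release(); robot.pause(.2); robot.movel([*lj,.2]); robot.move_pose([.35,.45,.25],q((.35,.45))); S('left')
for n in('scene','top'):
    img,W=cloud(n); b=(img[...,2].astype(int)>img[...,0].astype(int)+50)
    for k,c in dict(S=(.5328,.099),L=lj).items():
        d=np.hypot(W[...,0]-c[0],W[...,1]-c[1]); z=W[...,2]; m=b&(d<.045)
        col=W[m&(z>.075)&(z<.1)&(d>.018)]; t=W[m&(z>.112)]
        if len(col)<20: print(n,k,'hidden');continue
        a=np.linalg.lstsq(np.c_[col[:,:2]-c,np.ones(len(col))],col[:,2],rcond=None)[0]
        print(n,k,'collar z',np.median(col[:,2]).round(4),'slope',a[:2].round(3),'knob',((t.min(0)+t.max(0))/2).round(4),np.median(t[:,2]).round(4))
    cv2.imwrite(f'pics/{n}4.png',cv2.resize(img[180:360,280:520,::-1],None,fx=3,fy=3) if n=='scene' else img[...,::-1])
E
```

```text
left 30.64 [0.3508 0.4497 0.2497] w 0.0855 F [ 0.2 -0.1  0.2]
scene S collar z 0.084 slope [-0.008 -0.003] knob [0.5342 0.0994 0.1177] 0.1194
scene L collar z 0.0843 slope [-0.004  0.001] knob [0.5974 0.3223 0.1178] 0.12
top S collar z 0.085 slope [0.003 0.   ] knob [0.533  0.0971 0.1193] 0.1208
top L collar z 0.085 slope [ 0.001 -0.002] knob [0.5961 0.3205 0.1199] 0.1209
```

View pics/scene4.png

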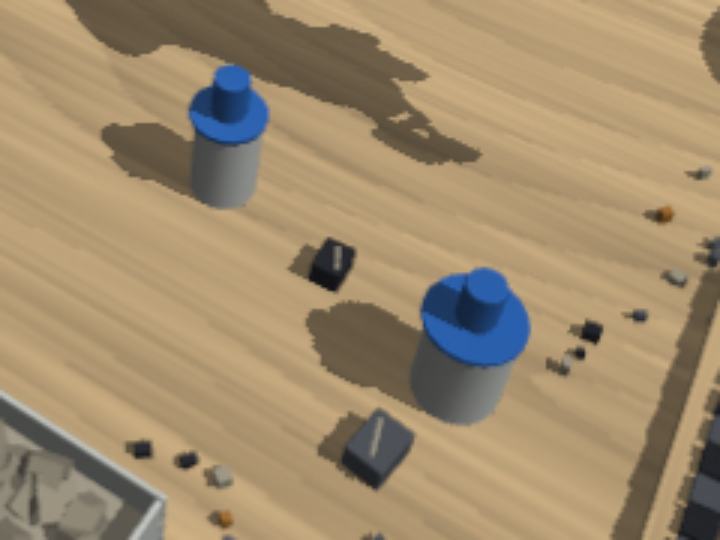

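Both jars are upright at crop (228,140) and (470,345). Their collars are flat with tops at 85 mm, which is the home height, and the robot is clear.

```bash
python3 -c "
from bench import robot
print(robot.finish_job())"
```

```text
the job is handed in; nothing more can be done
None
```

Each jar is closed with its own stopper, collars flat on the rims by the depth check and both jars upright; I handed the job in at about 31 s, but the call returned no verdict.

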